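Load a fresh cartridge into the benchtop water filter

ROBOT

A 6-joint arm with a two-finger parallel gripper is mounted at the origin on the work surface. World frame = base frame: x ahead of the robot, y to its left, z up, the work surface at z = 0. Lengths are in m, angles in degrees, forces in N, time in s.
With the tool pointing down it reaches from about 0.325 to 0.775 m from the base axis. Payload 9.3 kg.
Tool frame: the origin (TCP) lies midway between the tips of the shut fingers; the grasp point (between the pads) lies 19 mm behind it; z points along the fingers, y is the line along which they close (so a half turn about z gives the same grasp; the last joint's range is limited). The gripper opens to 85 mm and grips with 20 to 120 N. Pads are 22 mm wide; open, the fingers measure 114 mm over their backs; the gripper's body (76 mm by 85 mm) begins 54 mm behind the grasp point. The pads swing forward as they close: fully open they stand 13 mm farther back than shut.
Start: joints at [-8.743, 14.817, 1.232, 76.415, 0, 81.257], TCP at [0.55, -0, 0.231] pointing down, gripper open.
Joint ranges: [-174.27, 174.27], [-52.1, 104.24], [-59.71, 78.15], [-110.17, 111.67], [-87.03, 83.33], [-180, 180]. Speed limits (degrees/s): [127.2, 127.2, 159.86, 180, 180, 180].

INTERFACE

Orientations are given as [roll, pitch, yaw] about the fixed x, y, z axes, in that order (R = Rz(yaw) Ry(pitch) Rx(roll)).
In Python, from workcell import bot gives the robot as it stands.
- The arm moves only by the tool move_arm, never from a script. Its argument "increments" is a list that holds one entry, the list of rows, each a list of 7 numbers: the opening, from 0 (shut) to 1 (fully open), then the shift along the tool's x, y, z normalised to -1 to 1, where 1 is 150 mm, then the turn, a rotation vector about the tool's x, y, z normalised to -1 to 1, where 1 is 45 degrees. A call has 1 to 20 rows; each row shifts and turns the commanded pose from where the row before left it, along the tool's axes as they then stand; what a row does not reach is not made up. A row lasts 1/12 s, in which the tool goes at most 41.7 mm and 7.16 degrees, less where a joint would pass 70% of its speed; a pose out of reach is approached as far as the arm can. A call with a number of a shift or a turn outside -1 to 1 is refused whole. A call with a gripper value outside its range is refused whole. The fingers move at their own pace and stop on an object; "grip_force" is the grip in N (left out, the last holds). Time passes only in rows, so rows that do not move let the fingers close. It gives the time, the measured TCP pose, the force, the opening and the grip force at its end, in the units of the state.
- bot.get_obs(): the state, without advancing time (a new reading comes with each control period).
- bot.grab_frame(name): name is "scene" or "side" or "wrist"; returns (picture, depth): 480x640x3 uint8, red, green, blue; 480x640 float32, m along the optical axis (not along the pixel's ray), 0 where there is no reading.
- bot.camera_model(name): a dict with "fx", "fy", "cx", "cy" (pixels), "k1" (the pictures are not rectified: a ray, as slopes to the right and down, at radius r is drawn at 1 + k1 r^2 times it, then the intrinsics apply), "R" (3x3) and "t" (3): a world point X has camera coordinates R X + t; the wrist camera has in their place "hand_eye" (4x4, takes a point from camera to tool coordinates, whose origin is the TCP and whose axes are the flange's). Camera axes: x right, y down, z forward; pixel columns grow to the right and rows downward; lengths in m; the calibration is good to about 2 mm. A picture is of the moment at which its call begins: read the wrist's pose just before it. camera_model takes no time and is no camera call.
- bot.hand_in(): hands the job in; it is judged then, once.
Trained networks look in the newest picture that a camera, given by its name, has taken for a name from the list of things; names that differ only in an ending like _2 or _b are one class to them, and where a whole thing is asked for, a point or a joint stands for the part that bears it (a point fixed in the world has none). Each returns a list of dicts, best first, with "conf" (0 to 1); they miss things now and then, are a little off and sometimes report something else, mostly with a low value. They report only what shows in the picture. A call takes as long as a camera call. They do not tell look-alikes from the thing itself.
- bot.look_for(camera, query): "centre" ([column, row] in pixels, amid what is visible of it).
- bot.trace(camera, query): "mask" (480x640 bool, what is visible of it) and "centre" ([column, row] in pixels, amid what is visible of it).
The state is a dict: "t": time; "joint_pos": joint angles; "qd": joint speeds; "joint_efforts": joint torques, N m; "ee_pos": TCP position; "ee_rot": TCP orientation; "wrist_force": force on the tool from outside, world axes, zero at the start; "torque": the same for the moment, N m; "finger_gap": opening from 0.0 (shut) to 1.0 (fully open); "gripper_force": force on a finger pad.
Only numpy, scipy, OpenCV 4.12 (cv2) and the standard library are available. Lean on these libraries where they do the work, as an engineer would, in place of code of your own. Each camera call takes 0.05 s, during which the arm holds its last target. There are 200 camera calls.

TASK

Fit the fresh cartridge in the water filter: pull the refill dispenser's sprung fin all the way out to its stop and hold it there a moment so that the cartridge comes out onto the apron, then ease the fin back home without letting it snap. Set the cartridge down on the chopping board and let go, because the filter drawer only leaves finger room at the cartridge's two ends; take it again and lower it, without dropping it, flat onto the middle of the seat in the open drawer, lying along the trough. Then push the drawer fully home past its click, leaving the other things on the counter where they are.

Things in the scene. Friction and masses are not known exactly. Their poses are not given: they have to be found in the camera images.
- dispenser: fixed white refill dispenser: hood 64 wide, 125 long, 48 mm high with a slot in its roof, on an 85 mm wide black foot. Origin on the counter under the middle of the hood's mouth; x points from the mouth into the hood, z up. In front, an open apron (floor at 10 mm height, 64 wide, no side walls) ends at x=-74 in a lip 14 mm high above the floor
- pusher (a joint): travel of the dispenser's sprung slide in m: 0 home, 0.065 at its stop; grows as the fin is pulled along the dispenser's -x. The spring draws home with 4 N at 0 and 12 N at the stop: let go, the fin snaps back. At the stop the cartridge's rear end is about 8 mm out of the hood's mouth, and it stays there when the slide goes back
- pusher_grip (a point): point to grip on the slide's upright steel fin, which stands out of the hood's roof slot: fin 14 wide (across the dispenser's y), 28 long (along x), from 53 to 89 mm above the counter; the point lies on its middle, 75 mm above the counter, and moves with the slide
- cartridge: loose white plastic filter cartridge, a block 54 long (x) by 34 wide (y) by 28 high (z), 80 g, with a grey grille on top. Origin at the centre of its underside. At the start it lies hidden under the dispenser's hood, its length along the dispenser's x
- board_top (a point): centre of the top of a small fixed wooden chopping board, 120 (x) by 140 (y) mm, 15 mm thick; the point is 15 mm above the counter
- filter_unit: benchtop water filter fixed to the counter: white base 200 wide, 170 deep, 78 mm high, with a clear tank (to 210 mm height) on its rear half. Origin on the counter, 79 mm in front of the base's front face, in the middle; x points back into the base, z up
- drawer (a joint): opening of the filter drawer in m: 0 fully home, about 0.09 to 0.11 at the start; it opens along the unit's -x. It slides with about 1 N, and over the last 12 mm it must be pushed over a detent that clicks (about 8 N), after which it is drawn home
- drawer_seat (a point): centre of the seat's top in the drawer, 14 mm above the counter; moves with the drawer, axes as the unit's. The seat is a plinth 64 long (y), 6 high, in the middle of a trough 42 (x) by 152 (y) inside, walls 46 and front panel 56 mm above the counter: fingers fit only at the cartridge's ends. The cartridge lies with its length along y
- drawer_front (a point): middle of the outer face of the drawer's front panel, 42 mm above the counter; panel 190 wide, 12 thick, from 4 to 56 mm above the counter. Push here along the unit's +x; when home, the outer face stands 12 mm before the base's front face
- jar: bystander: square glass jar with a steel twist lid, 72 by 72 by 113 mm high; origin centre of underside
- bin: bystander: white plastic stacking bin, 160 (x) by 120 by 90 mm high; origin centre of underside
- bookend: bystander: small metal bookend, foot 100 (x) by 90 mm, upright 130 mm high at its +x end; origin centre of the foot's underside
- marker0: bystander: purple marker lying along its x, 142 long, 16 mm thick; origin under its middle
- marker1: bystander: purple marker lying along its x, 142 long, 16 mm thick; origin under its middle
- marker2: bystander: purple marker lying along its x, 142 long, 16 mm thick; origin under its middle
Mind the look-alikes: they are no part of the job. Leave any red look-alike of the dispenser alone.

How it is judged:
By the outcome, as a careful person would: the job done as asked, in the order asked, and still so for the second after the job is handed in, with the robot touching nothing.
It also fails if it takes over 72 s, if anything falls off the work surface, if the arm or the gripper's body presses on something with over 40 N, if the wrist force passes 120 N, or if a joint passes its speed limit or range.

## Working session

There is one attempt and no reset: what is moved stays moved. The work goes in short steps, Python scripts to look and compute and a tool call to move; the robot and the scene stay as the last step left them, time stands still between calls to the robot, and variables do not carry over. Pictures are saved under pics/ and viewed, at most 10 in all, crops included, and the job is handed in when it is done.

Besides the shell and the picture viewer there is one more tool, called in YAML: its name, and indented under it one key for each argument. move_arm: Moves the arm, as the interface text tells. Its arguments: {"type":"object","properties":{"increments":{"type":"array"},"grip_force":{"type":"number"}},"required":["increments"]}

```bash
mkdir -p pics; ls
cat > h.py <<'E'
import numpy as np, cv2
from scipy.spatial.transform import Rotation as Ro
from workcell import bot
def cloud(name, pic=None):
    """world xyz per pixel (480x640x3, nan where none) and picture"""
    o=bot.get_obs(); c=bot.camera_model(name); im,d=bot.grab_frame(name)
    v,u=np.mgrid[0:480,0:640]
    a=(u-c['cx'])/c['fx']; b=(v-c['cy'])/c['fy']; x,y=a.copy(),b.copy()
    for _ in range(8):
        s=1+c['k1']*(x*x+y*y); x,y=a/s,b/s
    P=np.stack([x*d,y*d,d],-1); P[d==0]=np.nan
    if 'R' in c: W=(P-np.array(c['t']))@np.array(c['R'])
    else:
        H=np.array(c['hand_eye']); T=P@H[:3,:3].T+H[:3,3]
        W=T@Ro.from_euler('xyz',o['ee_rot'],degrees=True).as_matrix().T+np.array(o['ee_pos'])
    if pic: cv2.imwrite('pics/'+pic,im[:,:,::-1])
    return W,im
E
python3 - <<'E'
from h import *
print(bot.get_obs())
C={}
for n in('scene','side','wrist'):
    W,im=cloud(n,n+'0.png'); np.save(n+'0.npy',W)
    for q in('dispenser','pusher_grip','filter_unit','drawer','jar','bin','bookend','marker0','cartridge','board_top'):
        try:
            for r in bot.trace(n,q)[:4]:
                m=r['mask']&np.isfinite(W[...,0]); P=W[m]
                print(n,q,round(r['conf'],2),np.round(r['centre']),np.round(np.median(P,0),3),np.round(np.percentile(P[:,2],98),3))
        except Exception as e: print(n,q,e)
E
```

```text
pics
{'t': 0.0, 'joint_pos': array([-8.74399103e+00,  1.48489724e+01,  1.19100574e+00,  7.64136370e+01,
        5.91844620e-04,  8.12559357e+01]), 'qd': array([-0.09539143, -0.05590287, -0.08267179, -0.01708099, -0.0530649 ,
        0.05574671]), 'joint_efforts': array([-2.65873996e-04, -5.55637658e+01,  3.44536042e+01,  1.31759423e-02,
       -2.94380488e-04,  4.47349430e-05]), 'ee_pos': array([5.49740665e-01, 3.19886437e-05, 2.30691686e-01]), 'ee_rot': array([-1.79929319e+02, -1.14702094e-02,  9.00000658e+01]), 'wrist_force': array([-0.19010822,  0.05383309, -0.89094732]), 'torque': array([0.01951979, 0.03390562, 0.03870526]), 'gripper_force': 0.0, 'finger_gap': 1.0006797251938226}
scene dispenser 0.86 [274. 151.] [ 0.317 -0.466  0.033] 0.091
scene dispenser 0.68 [217. 228.] [ 0.647 -0.228  0.069] 0.092
scene dispenser 0.62 [235. 235.] [ 0.614 -0.205  0.026] 0.082
scene pusher_grip 0.63 [217. 223.] [ 0.646 -0.228  0.065] 0.092
scene pusher_grip 0.49 [274. 137.] [ 0.307 -0.48   0.068] 0.094
scene filter_unit 0.68 [305. 350.] [0.73  0.266 0.079] 0.213
scene filter_unit 0.17 [236. 226
[... 1580 characters left out ...]
2.] [ 0.582 -0.198  0.011] 0.049
wrist pusher_grip 0.62 [419. 435.] [ 0.643 -0.227  0.044] 0.307
wrist pusher_grip 0.57 [227. 215.] [ 0.459 -0.005  0.015] 0.016
wrist pusher_grip 0.36 [356. 397.] [ 0.584 -0.198  0.011] 0.049
wrist filter_unit 0.69 [512.  29.] [0.683 0.138 0.077] 0.111
wrist drawer 0.89 [336.   9.] [0.558 0.162 0.032] 0.056
wrist jar 0.69 [494. 233.] [ 0.67  -0.001  0.103] 0.114
wrist marker0 0.66 [360. 212.] [0.584 0.001 0.014] 0.017
wrist marker0 0.62 [ 95. 472.] [ 0.289 -0.296  0.015] 0.297
wrist cartridge 0.44 [338. 415.] [ 0.565 -0.213  0.028] 0.047
wrist cartridge 0.16 [355. 401.] [ 0.583 -0.198  0.011] 0.049
wrist board_top 0.96 [226. 217.] [ 0.459 -0.005  0.015] 0.016
```

View pics/scene0.png

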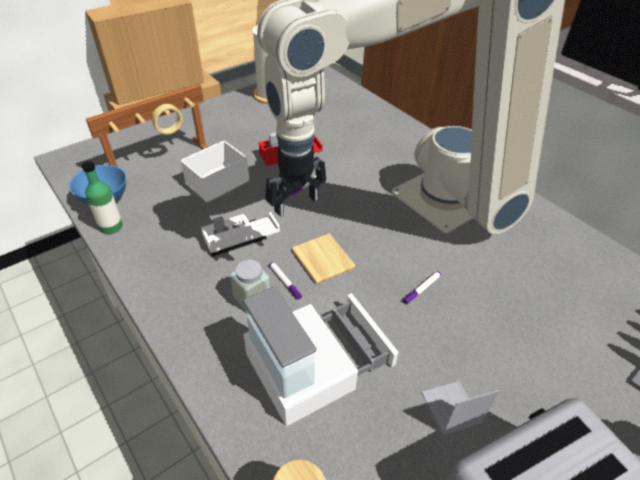

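Run:
```python
import cv2
a=cv2.imread('pics/scene0.png');b=cv2.imread('pics/side0.png');
c=cv2.resize(a[180:260,170:290],(600,400),interpolation=3)
cv2.imwrite('pics/crop.png',c)
import numpy as np
W=np.load('scene0.npy');S=np.load('side0.npy')
# dispenser yaw: points in neighbourhood
for n,X in(('scene',W),('side',S)):
    P=X.reshape(-1,3); P=P[np.isfinite(P[:,0])]
    near=P[(abs(P[:,0]-.62)<.14)&(abs(P[:,1]+.22)<.14)]
    for nm,lo,hi in(('fin',.056,.082),('fintop',.084,.1),('roof',.043,.053),('floor',.007,.014),('lip',.018,.03)):
        q=near[(near[:,2]>lo)&(near[:,2]<hi)]
        if len(q)<5: print(n,nm,len(q));continue
        r=cv2.minAreaRect((q[:,:2]*1000).astype(np.float32)); print(n,nm,len(q),np.round(q.mean(0),4),np.round(r[0],1),np.round(r[1],1),round(r[2],1))
    near=P[(abs(P[:,0]-.54)<.1)&(abs(P[:,1]-.24)<.16)]
    for nm,lo,hi in(('panel',.052,.06),('walls',.040,.049),('seat',.011,.017)):
        q=near[(near[:,2]>lo)&(near[:,2]<hi)]
        r=cv2.minAreaRect((q[:,:2]*1000).astype(np.float32)); print(n,nm,len(q),np.round(q.mean(0),4),np.round(r[0],1),np.round(r[1],1),round(r[2],1))
    near=P[(abs(P[:,0]-.46)<.12)&(abs(P[:,1])<.12)]
    q=near[(near[:,2]>.012)&(near[:,2]<.018)&(near[:,0]<.54)]
    r=cv2.minAreaRect((q[:,:2]*1000).astype(np.float32)); print(n,'board',r)
```

```text
scene fin 74 [ 0.6477 -0.2266  0.0689] [ 649.3 -226.2] [17.7 28.9] 57.3
scene fintop 49 [ 0.6468 -0.2288  0.0891] [ 646.2 -228.9] [16.1 27.4] 83.0
scene roof 557 [ 0.6267 -0.223   0.0483] [ 626.2 -227.7] [ 72.6 124.9] 79.5
scene floor 517 [ 0.5577 -0.2039  0.0103] [ 600.4 -232.9] [159.7 357. ] 58.5
scene lip 222 [ 0.6044 -0.2047  0.0239] [ 582.1 -173.9] [156.6 231.4] 80.1
scene panel 389 [0.5224 0.2555 0.0561] [534.5 270.1] [222.7  95.1] 55.0
scene walls 464 [0.5544 0.2521 0.0452] [575.7 244.7] [190.5 110.8] 85.5
scene seat 413 [0.5439 0.2518 0.0142] [576.1 251.5] [175.8 114. ] 85.4
scene board ((459.57763671875, -12.124198913574219), (143.55857849121094, 121.67660522460938), 82.60177612304688)
side fin 117 [ 0.6446 -0.2376  0.0691] [ 645.4 -238.1] [13.8 29.3] 59.5
side fintop 59 [ 0.6455 -0.2357  0.0891] [ 647.5 -233.4] [17.3 28.7] 80.0
side roof 712 [ 0.6212 -0.235   0.0484] [ 627.8 -230. ] [ 73.1 125.5] 79.3
side floor 808 [ 0.5496 -0.2209  0.0104] [ 546.8 -213.2] [121.9 277.8] 42.9
side lip 330 [ 0.5886 -0.2412  0.0241] [ 593.7 -178.5] [158.3 213.1] 79.5
side panel 162 [0.5374 0.2282 0.0566] [580.4 236.7] [199.4 133.4] 84.1
side walls 238 [0.5595 0.2228 0.0452] [578.3 234. ] [200.4 135. ] 85.7
side seat 156 [0.5538 0.2284 0.0143] [582.5 239.6] [202.  135.8] 83.0
side board ((460.250732421875, -12.918838500976562), (146.96328735351562, 120.35782623291016), 81.71710968017578)
```

View pics/side0.png

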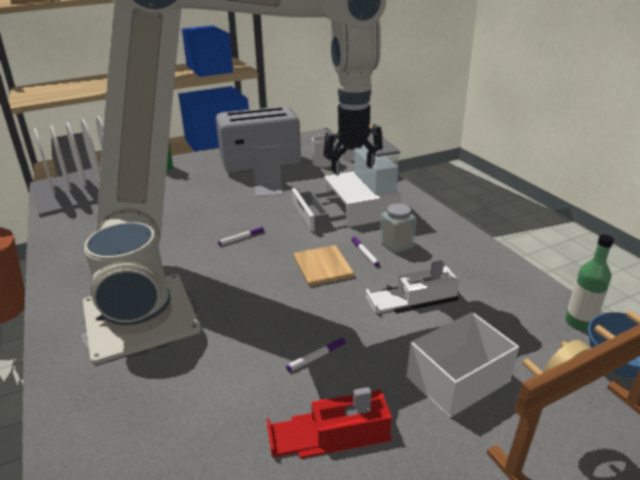

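Candidates for the dispenser: the white one at scene (237,230) / side (420,290), the red look-alike at scene (275,151) / side (337,424), and the white bin at scene (217,172), which is no dispenser. I choose the white one and check it in a crop.

View pics/crop.png

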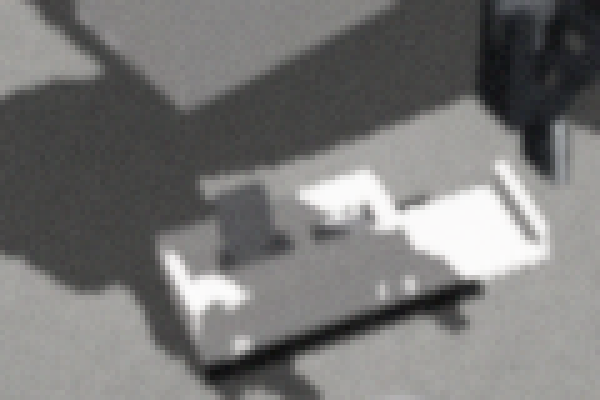

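move_arm:
  increments:
    - [[1, -0.25, 0.03, 0, 0, 0, 0], [1, -0.25, 0.03, 0, 0, 0, 0], [1, -0.25, 0.03, 0, 0, 0, 0], [1, -0.25, 0.03, 0, 0, 0, 0], [1, -0.25, 0.03, 0, 0, 0, 0], [1, -0.23, 0.03, 0, 0, 0, 0], [1, 0, 0, 0, 0, 0, -0.147], [1, 0, 0, 0, 0, 0, -0.147], [1, 0, 0, 0, 0, 0, -0.147], [1, 0, 0, 0, 0, 0, -0.147], [1, 0, 0, 0, 0, 0, -0.147], [1, 0, 0, 0, 0, 0, -0.147], [1, 0, 0, 0, 0, 0, -0.147], [1, 0, 0, 0, 0, 0, -0.147], [1, 0, 0, 0, 0, 0, -0.147], [1, 0, 0, 0, 0, 0, -0.147], [1, 0, 0, 0, 0, 0, -0.147], [1, 0, 0, 0, 0, 0, -0.147], [1, 0, 0, 0, 0, 0, 0], [1, 0, 0, 0, 0, 0, 0]]

```text
t: 3.32
ee_pos: [0.577, -0.222, 0.2312]
ee_rot: [180.0, -0.0, 169.2]
wrist_force: [0.2, -0.1, -0.7]
finger_gap: 0.997
gripper_force: 0.0
```

The crop shows the white hood with the grey fin at crop (245,215). The empty white apron and its lip are on the right at (480,220). This is the right dispenser.

```bash
cat >> h.py <<'E'
def slices(W,cx,cy,r,zs):
    P=W.reshape(-1,3); P=P[np.isfinite(P[:,0])]
    P=P[(abs(P[:,0]-cx)<r)&(abs(P[:,1]-cy)<r)]
    for nm,lo,hi in zs:
        q=P[(P[:,2]>lo)&(P[:,2]<hi)]
        if len(q)<8: print(nm,len(q)); continue
        R=cv2.minAreaRect((q[:,:2]*1000).astype(np.float32)); print(nm,len(q),'mean',np.round(q.mean(0)*1000,1),'rect',np.round(R[0],1),np.round(R[1],1),round(R[2],1))
E
python3 - <<'E'
from h import *
W,im=cloud('wrist','w1.png'); np.save('w1.npy',W)
slices(W,.62,-.22,.11,[('fin',.056,.082),('fintop',.085,.1),('roof',.044,.052),('floor',.007,.013),('lip',.019,.028)])
E
```

```text
fin 193 mean [ 631.4 -229.4   69.6] rect [ 631.9 -229.1] [13.6  3.6] 75.6
fintop 537 mean [ 643.4 -231.5   88.4] rect [ 644.3 -231.7] [13. 28.] 79.6
roof 6845 mean [ 621.6 -227.5   47.8] rect [ 625.9 -228.4] [ 64.  126.1] 79.6
floor 4564 mean [ 541.5 -211.8    9.7] rect [ 595.3 -222.9] [ 84.4 184.5] 79.6
lip 111 mean [ 594.6 -224.8   22.9] rect [ 622.7 -227.6] [ 61.9 119.6] 79.8
```

View pics/w1.png

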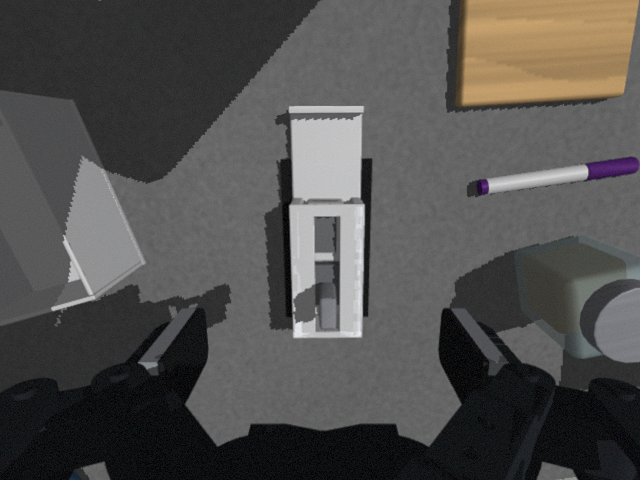

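The wrist view shows the fin top at (327,305) in the roof slot, with the apron and lip up to (326,110). The sizes agree: fin 13x28, roof 64x126, yaw -10.4°. I go over the fin and down to it.

move_arm:
  increments:
    - [[1, -0.227, 0.01, 0, 0, 0, -0.009], [1, -0.226, 0.009, 0, 0, 0, 0], [1, 0, 0, 0.2, 0, 0, 0], [1, 0, 0, 0.2, 0, 0, 0], [1, 0, 0, 0.2, 0, 0, 0], [1, 0, 0, 0.2, 0, 0, 0], [1, 0, 0, 0.2, 0, 0, 0], [1, 0, 0, 0.1, 0, 0, 0], [1, 0, 0, 0.067, 0, 0, 0], [1, 0, 0, 0, 0, 0, 0], [1, 0, 0, 0, 0, 0, 0]]

```text
t: 4.28
ee_pos: [0.6446, -0.2316, 0.0567]
ee_rot: [-180.0, 0.0, 169.7]
wrist_force: [0.1, -0.1, 1.3]
finger_gap: 1.0
gripper_force: 0.0
```

move_arm:
  increments:
    - [[0, 0, 0, 0, 0, 0, 0], [0, 0, 0, 0, 0, 0, 0], [0, 0, 0, 0, 0, 0, 0], [0, 0, 0, 0, 0, 0, 0], [0, 0, 0, 0, 0, 0, 0], [0, 0, 0, 0, 0, 0, 0], [0, 0, 0, 0, 0, 0, 0], [0, 0, 0, 0, 0, 0, 0], [0, 0, 0, 0, 0, 0, 0], [0, 0, 0, 0, 0, 0, 0], [0, 0, 0, 0, 0, 0, 0], [0, 0, 0, 0, 0, 0, 0], [0, 0, 0, 0, 0, 0, 0], [0, 0, 0, 0, 0, 0, 0]]
  grip_force: 90

```text
t: 5.45
ee_pos: [0.6445, -0.2313, 0.0568]
ee_rot: [180.0, 0.0, 169.8]
wrist_force: [-1.2, 1.9, 5.5]
finger_gap: 0.151
gripper_force: 88.0
```

move_arm:
  increments:
    - [[0, 0.033, 0, 0, 0, 0, 0], [0, 0.033, 0, 0, 0, 0, 0], [0, 0.033, 0, 0, 0, 0, 0], [0, 0.033, 0, 0, 0, 0, 0], [0, 0.033, 0, 0, 0, 0, 0], [0, 0.033, 0, 0, 0, 0, 0], [0, 0.033, 0, 0, 0, 0, 0], [0, 0.033, 0, 0, 0, 0, 0], [0, 0.033, 0, 0, 0, 0, 0], [0, 0.033, 0, 0, 0, 0, 0], [0, 0.033, 0, 0, 0, 0, 0], [0, 0.033, 0, 0, 0, 0, 0], [0, 0.03, 0, 0, 0, 0, 0], [0, 0, 0, 0, 0, 0, 0], [0, 0, 0, 0, 0, 0, 0]]

```text
t: 6.7
ee_pos: [0.5839, -0.2202, 0.0568]
ee_rot: [180.0, 0.3, 169.8]
wrist_force: [12.4, 2.8, -1.4]
finger_gap: 0.147
gripper_force: 87.9
```

move_arm:
  increments:
    - [[0, 0.012, 0, 0, 0, 0, 0], [0, 0.012, 0, 0, 0, 0, 0], [0, 0.01, 0, 0, 0, 0, 0], [0, 0, 0, 0, 0, 0, 0], [0, 0, 0, 0, 0, 0, 0]]

```text
t: 7.12
ee_pos: [0.5805, -0.2196, 0.0569]
ee_rot: [180.0, 0.5, 169.8]
wrist_force: [18.6, 0.9, -4.6]
finger_gap: 0.152
gripper_force: 88.1
```

move_arm:
  increments:
    - [[0, 0.008, 0, 0, 0, 0, 0], [0, 0, 0, 0, 0, 0, 0], [0, 0, 0, 0, 0, 0, 0], [0, 0, 0, 0, 0, 0, 0], [0, 0, 0, 0, 0, 0, 0], [0, 0, 0, 0, 0, 0, 0], [0, 0, 0, 0, 0, 0, 0], [0, 0, 0, 0, 0, 0, 0], [0, 0, 0, 0, 0, 0, 0], [0, 0, 0, 0, 0, 0, 0], [0, 0, 0, 0, 0, 0, 0], [0, 0, 0, 0, 0, 0, 0]]

```text
t: 8.12
ee_pos: [0.5805, -0.2196, 0.0569]
ee_rot: [179.9, 0.6, 169.8]
wrist_force: [25.4, 0.8, -8.1]
finger_gap: 0.153
gripper_force: 87.9
```

Run:
```python
from h import *
for n in('scene','side'):
    W,im=cloud(n,n+'1.png')
    for r in bot.trace(n,'cartridge')[:3]:
        P=W[r['mask']];P=P[np.isfinite(P[:,0])]; print(n,r['conf'],r['centre'],np.round(np.median(P,0),3))
    slices(W,.53,-.21,.045,[('cart',.034,.041)])
```

```text
scene 0.56 [260.2, 223.8] [ 0.53  -0.202  0.037]
cart 150 mean [ 533.8 -210.1   38.1] rect [ 538.9 -211.2] [74.  43.6] 3.4
side 0.82 [390.1, 293.2] [ 0.527 -0.223  0.036]
side 0.26 [311.5, 204.8] [0.554 0.229 0.031]
cart 309 mean [ 539.1 -217.6   38.2] rect [ 538.3 -219.7] [72.8 65.9] 0.5
```

move_arm:
  increments:
    - [[0, -0.022, 0, 0, 0, 0, 0], [0, -0.022, 0, 0, 0, 0, 0], [0, -0.022, 0, 0, 0, 0, 0], [0, -0.022, 0, 0, 0, 0, 0], [0, -0.022, 0, 0, 0, 0, 0], [0, -0.022, 0, 0, 0, 0, 0], [0, -0.022, 0, 0, 0, 0, 0], [0, -0.022, 0, 0, 0, 0, 0], [0, -0.022, 0, 0, 0, 0, 0], [0, -0.022, 0, 0, 0, 0, 0], [0, -0.022, 0, 0, 0, 0, 0], [0, -0.022, 0, 0, 0, 0, 0], [0, -0.022, 0, 0, 0, 0, 0], [0, -0.022, 0, 0, 0, 0, 0], [0, -0.022, 0, 0, 0, 0, 0], [0, -0.022, 0, 0, 0, 0, 0], [0, -0.022, 0, 0, 0, 0, 0], [0, -0.022, 0, 0, 0, 0, 0], [0, -0.022, 0, 0, 0, 0, 0], [0, -0.022, 0, 0, 0, 0, 0]]

```text
t: 9.98
ee_pos: [0.6414, -0.2308, 0.0568]
ee_rot: [180.0, 0.1, 169.8]
wrist_force: [4.5, 2.5, 4.7]
finger_gap: 0.15
gripper_force: 90.1
```

move_arm:
  increments:
    - [[0, -0.01, 0, 0, 0, 0, 0], [0, -0.01, 0, 0, 0, 0, 0], [0, -0.008, 0, 0, 0, 0, 0], [0, 0, 0, 0, 0, 0, 0], [0, 0, 0, 0, 0, 0, 0]]

```text
t: 10.4
ee_pos: [0.6445, -0.2313, 0.0568]
ee_rot: [180.0, 0.0, 169.8]
wrist_force: [0.6, 2.3, 6.4]
finger_gap: 0.153
gripper_force: 90.6
```

move_arm:
  increments:
    - [[1, 0, 0, 0, 0, 0, 0], [1, 0, 0, 0, 0, 0, 0], [1, 0, 0, 0, 0, 0, 0], [1, 0, 0, 0, 0, 0, 0], [1, 0, 0, 0, 0, 0, 0], [1, 0, 0, 0, 0, 0, 0], [1, 0, 0, 0, 0, 0, 0], [1, 0, 0, -0.2, 0, 0, 0], [1, 0, 0, -0.2, 0, 0, 0], [1, 0, 0, -0.2, 0, 0, 0], [1, 0, 0, -0.2, 0, 0, 0], [1, 0.2, 0, -0.15, 0, 0, 0], [1, 0.2, 0, 0, 0, 0, 0], [1, 0.2, 0, 0, 0, 0, 0], [1, 0.18, 0, 0, 0, 0, 0], [1, 0, 0, 0, 0, 0, 0], [1, 0, 0, 0, 0, 0, 0]]

```text
t: 11.82
ee_pos: [0.5284, -0.2106, 0.1997]
ee_rot: [-180.0, 0.1, 169.7]
wrist_force: [1.3, 0.6, 0.1]
finger_gap: 1.005
gripper_force: 0.0
```

Run:
```python
from h import *
W,im=cloud('wrist','w2.png'); np.save('w2.npy',W)
print(bot.get_obs()['ee_pos'],bot.get_obs()['ee_rot'])
slices(W,.58,-.22,.12,[('fintop',.085,.1),('roof',.044,.052)])
slices(W,.53,-.21,.05,[('cart',.034,.0415)])
slices(W,.46,-.0,.12,[('board',.012,.018)])
for r in bot.trace('wrist','cartridge')[:2]:
    P=W[r['mask']];P=P[np.isfinite(P[:,0])]; print(r['conf'],r['centre'],np.round(np.median(P,0),4)); P=P[abs(P[:,2]-.038)<.004]; print(cv2.minAreaRect((P[:,:2]*1000).astype(np.float32)))
```

```text
[ 0.52932079 -0.21092257  0.19941941] [-1.79971447e+02  8.12975392e-02  1.69762946e+02]
fintop 600 mean [ 643.2 -231.6   88.4] rect [ 644.5 -231.7] [13.9 28. ] 79.6
roof 7150 mean [ 620.1 -227.3   47.9] rect [ 625.8 -228.1] [ 64.6 126.5] 79.9
cart 2782 mean [ 529.  -212.1   37.9] rect [ 534.5 -211.3] [63.2 64.3] 78.8
board 27998 mean [457.3 -17.1  14.7] rect [491.9 -17.1] [139.7 188.6] 82.9
0.9 [320.6, 221.6] [ 0.5263 -0.2115  0.0379]
((528.6362915039062, -211.7115478515625), (33.821224212646484, 52.97930908203125), 78.77068328857422)
```

View pics/w2.png

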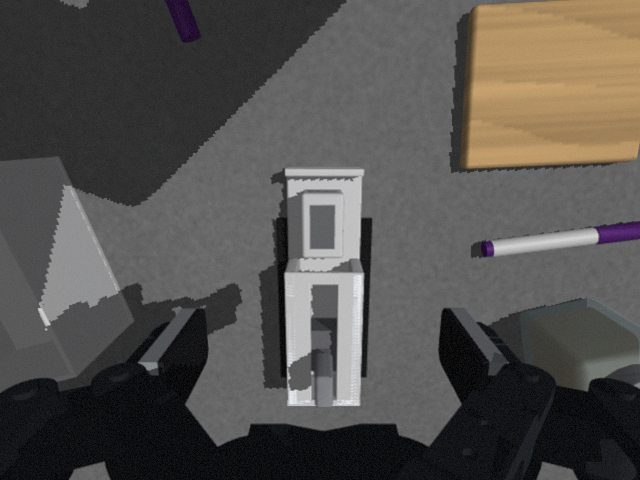

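The wrist view shows the cartridge with its grille on the apron at (322,222), and the fin is home at (324,375). The measured top is 34x53 at z 38, as it should be. Now I grip it across its width.

move_arm:
  increments:
    - [[1, 0.004, -0.006, 0.2, 0, 0, 0.022], [1, 0, 0, 0.2, 0, 0, 0], [1, 0, 0, 0.2, 0, 0, 0], [1, 0, 0, 0.2, 0, 0, 0], [1, 0, 0, 0.2, 0, 0, 0], [1, 0, 0, 0.1, 0, 0, 0], [1, 0, 0, 0.1, 0, 0, 0], [1, 0, 0, 0.056, 0, 0, 0], [1, 0, 0, 0, 0, 0, 0], [1, 0, 0, 0, 0, 0, 0]]

```text
t: 12.75
ee_pos: [0.5289, -0.2116, 0.0101]
ee_rot: [180.0, -0.0, 168.8]
wrist_force: [0.5, -0.2, 0.1]
finger_gap: 0.996
gripper_force: 0.0
```

move_arm:
  increments:
    - [[0, 0, 0, 0, 0, 0, 0], [0, 0, 0, 0, 0, 0, 0], [0, 0, 0, 0, 0, 0, 0], [0, 0, 0, 0, 0, 0, 0], [0, 0, 0, 0, 0, 0, 0], [0, 0, 0, 0, 0, 0, 0], [0, 0, 0, 0, 0, 0, 0], [0, 0, 0, 0, 0, 0, 0], [0, 0, 0, 0, 0, 0, 0], [0, 0, 0, 0, 0, 0, 0]]
  grip_force: 30

```text
t: 13.58
ee_pos: [0.5288, -0.2117, 0.0111]
ee_rot: [-180.0, 0.1, 168.8]
wrist_force: [-0.3, -0.6, 6.9]
finger_gap: 0.394
gripper_force: 30.5
```

move_arm:
  increments:
    - [[0, 0, 0, -0.06, 0, 0, 0], [0, 0, 0, -0.16, 0, 0, 0], [0, 0, 0, -0.2, 0, 0, 0], [0, 0, 0, -0.2, 0, 0, 0], [0, 0, 0, -0.1, 0, 0, 0], [0, 0.118, 0.203, 0, 0, 0, 0], [0, 0.118, 0.203, 0, 0, 0, 0], [0, 0.118, 0.203, 0, 0, 0, 0], [0, 0.118, 0.203, 0, 0, 0, 0], [0, 0.118, 0.203, 0, 0, 0, 0], [0, 0.118, 0.204, 0, 0, 0, 0], [0, 0, 0, 0, 0, 0, 0], [0, 0, 0, 0, 0, 0, 0]]

```text
t: 14.67
ee_pos: [0.4592, -0.01, 0.1191]
ee_rot: [-180.0, 0.0, 169.0]
wrist_force: [0.9, -0.4, -0.7]
finger_gap: 0.397
gripper_force: 30.1
```

Run:
```python
from h import *
W,im=cloud('wrist','w3.png'); o=bot.get_obs(); print(o['ee_pos'],o['ee_rot'],o['finger_gap'])
slices(W,.46,-.01,.1,[('board',.012,.018)])
slices(W,.54,.25,.11,[('panel',.052,.060),('walls',.042,.049),('seat',.012,.0165)])
S,im=cloud('side','side3.png')
for r in bot.trace('side','cartridge')[:1]:
    P=S[r['mask']];P=P[np.isfinite(P[:,0])]; print(r['conf'],r['centre'],np.round(np.median(P,0),4),np.percentile(P[:,2],[2,98]))
```

```text
[ 0.45993842 -0.01110022  0.11903821] [-1.79985715e+02  6.81062335e-02  1.68892656e+02] 0.3928233021344485
board 28275 mean [442.   -8.2  14.8] rect [457.6 -11.5] [139.8 119.2] 81.9
panel 278 mean [507.6 157.9  54.8] rect [507.8 158.3] [ 6.7 11.6] 86.5
walls 1001 mean [534.7 164.3  45.1] rect [533.  162.5] [15.5 61.9] 89.7
seat 462 mean [529.3 165.7  14.3] rect [556.1 158.2] [ 36.2 114.8] 71.7
0.65 [318.3, 222.6] [ 0.4458 -0.024   0.1402] [0.12280905 0.1492469 ]
```

move_arm:
  increments:
    - [[0, 0, 0, 0.15, 0, 0, 0], [0, 0, 0, 0.2, 0, 0, 0], [0, 0, 0, 0.15, 0, 0, 0], [0, 0, 0, 0.08, 0, 0, 0], [0, 0, 0, 0.04, 0, 0, 0], [0, 0, 0, 0.03, 0, 0, 0], [0, 0, 0, 0.02, 0, 0, 0], [0, 0, 0, 0.01, 0, 0, 0], [0, 0, 0, 0.004, 0, 0, 0], [0, 0, 0, 0, 0, 0, 0], [0, 0, 0, 0, 0, 0, 0]]

```text
t: 15.73
ee_pos: [0.4601, -0.0116, 0.0162]
ee_rot: [-180.0, 0.1, 168.8]
wrist_force: [0.9, -0.6, 0.7]
finger_gap: 0.39
gripper_force: 30.1
```

move_arm:
  increments:
    - [[0, 0, 0, 0.003, 0, 0, 0], [0, 0, 0, 0.003, 0, 0, 0], [0, 0, 0, 0, 0, 0, 0], [0, 0, 0, 0, 0, 0, 0]]

```text
t: 16.07
ee_pos: [0.4601, -0.0115, 0.016]
ee_rot: [-180.0, 0.1, 168.8]
wrist_force: [-4.7, 0.2, 13.5]
finger_gap: 0.389
gripper_force: 31.7
```

Contact, 13 N. I release, rise and turn a quarter.

move_arm:
  increments:
    - [[0, 0, 0, -0.003, 0, 0, 0], [1, 0, 0, 0, 0, 0, 0], [1, 0, 0, 0, 0, 0, 0], [1, 0, 0, 0, 0, 0, 0], [1, 0, 0, 0, 0, 0, 0], [1, 0, 0, 0, 0, 0, 0], [1, 0, 0, 0, 0, 0, 0], [1, 0, 0, 0, 0, 0, 0], [1, 0, 0, 0, 0, 0, 0], [1, 0, 0, -0.1, 0, 0, 0], [1, 0, 0, -0.2, 0, 0, 0], [1, 0, 0, -0.2, 0, 0, 0], [1, 0, 0, -0.2, 0, 0, 0], [1, 0, 0, -0.2, 0, 0, 0], [1, 0, 0, -0.2, 0, 0, 0], [1, 0, 0, -0.2, 0, 0, 0], [1, 0, 0, 0, 0, 0, 0], [1, 0, 0, 0, 0, 0, 0]]

```text
t: 17.57
ee_pos: [0.4605, -0.0117, 0.2116]
ee_rot: [-180.0, 0.2, 168.8]
wrist_force: [0.4, 0.3, -0.7]
finger_gap: 0.998
gripper_force: 0.0
```

move_arm:
  increments:
    - [[1, 0, 0, 0, 0, 0, 0.15], [1, 0, 0, 0, 0, 0, 0.15], [1, 0, 0, 0, 0, 0, 0.15], [1, 0, 0, 0, 0, 0, 0.15], [1, 0, 0, 0, 0, 0, 0.15], [1, 0, 0, 0, 0, 0, 0.15], [1, 0, 0, 0, 0, 0, 0.15], [1, 0, 0, 0, 0, 0, 0.15], [1, 0, 0, 0, 0, 0, 0.15], [1, 0, 0, 0, 0, 0, 0.15], [1, 0, 0, 0, 0, 0, 0.15], [1, 0, 0, 0, 0, 0, 0.15], [1, 0, 0, 0, 0, 0, 0.15], [1, 0, 0, 0, 0, 0, 0.05], [1, 0, 0, 0, 0, 0, 0], [1, 0, 0, 0, 0, 0, 0]]

```text
t: 18.9
ee_pos: [0.4593, -0.0114, 0.2092]
ee_rot: [-179.9, -0.0, 78.9]
wrist_force: [0.4, 0.6, -0.5]
finger_gap: 1.003
gripper_force: 0.0
```

Run:
```python
from h import *
W,im=cloud('wrist','w4.png'); np.save('w4.npy',W); o=bot.get_obs(); print(o['ee_pos'],o['ee_rot'],o['joint_pos'])
slices(W,.46,-.01,.08,[('cart',.038,.048)])
slices(W,.54,.25,.14,[('panel',.052,.060),('walls',.042,.049),('seat',.012,.0165)])
```

```text
[ 0.45946474 -0.01143728  0.20944778] [-1.79918145e+02 -3.45144739e-03  7.89056559e+01] [-1.19075696e+01  6.52403042e+00 -1.25620979e+01  7.09957677e+01
  2.28932705e-03  8.91867704e+01]
cart 2691 mean [461.1 -10.4  42.9] rect [461.  -11.1] [33.5 54.1] 79.4
panel 0
walls 0
seat 0
```

View pics/w4.png

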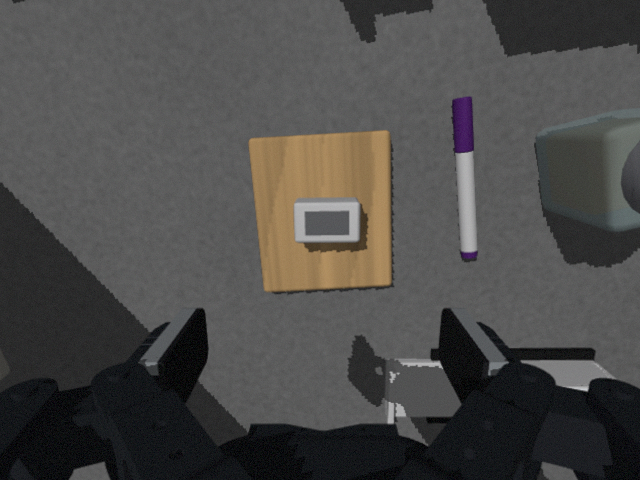

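The cartridge lies flat on the middle of the board at (327,221) with the drawer clear of it. The measured rectangle is 54x34 at z 43. I regrip it by its ends.

move_arm:
  increments:
    - [[1, 0.004, 0.009, 0.2, 0, 0, -0.011], [1, 0, 0, 0.2, 0, 0, 0], [1, 0, 0, 0.2, 0, 0, 0], [1, 0, 0, 0.2, 0, 0, 0], [1, 0, 0, 0.2, 0, 0, 0], [1, 0, 0, 0.15, 0, 0, 0], [1, 0, 0, 0.09, 0, 0, 0], [1, 0, 0, 0.043, 0, 0, 0], [1, 0, 0, 0, 0, 0, 0], [1, 0, 0, 0, 0, 0, 0]]

```text
t: 19.78
ee_pos: [0.4614, -0.0112, 0.0181]
ee_rot: [-180.0, -0.0, 79.3]
wrist_force: [0.1, -0.4, 0.4]
finger_gap: 0.999
gripper_force: 0.0
```

move_arm:
  increments:
    - [[0, 0, 0, 0, 0, 0, 0], [0, 0, 0, 0, 0, 0, 0], [0, 0, 0, 0, 0, 0, 0], [0, 0, 0, 0, 0, 0, 0], [0, 0, 0, 0, 0, 0, 0], [0, 0, 0, 0, 0, 0, 0], [0, 0, 0, 0, 0, 0, 0], [0, 0, 0, 0, 0, 0, 0], [0, 0, 0, 0, 0, 0, 0]]

```text
t: 20.53
ee_pos: [0.4618, -0.0113, 0.0188]
ee_rot: [179.9, 0.0, 79.3]
wrist_force: [-0.8, 0.2, 5.8]
finger_gap: 0.63
gripper_force: 31.1
```

move_arm:
  increments:
    - [[0, 0, 0, -0.05, 0, 0, 0], [0, 0, 0, -0.15, 0, 0, 0], [0, 0, 0, -0.2, 0, 0, 0], [0, 0, 0, -0.2, 0, 0, 0], [0, 0, 0, -0.2, 0, 0, 0], [0, 0, 0, -0.2, 0, 0, 0], [0, 0, 0, -0.2, 0, 0, 0], [0, 0.2, 0.067, 0, 0, 0, 0], [0, 0.2, 0.067, 0, 0, 0, 0], [0, 0.2, 0.067, 0, 0, 0, 0], [0, 0.2, 0.067, 0, 0, 0, 0], [0, 0.2, 0.067, 0, 0, 0, 0], [0, 0, 0, 0, 0, 0, 0], [0, 0, 0, 0, 0, 0, 0]]

```text
t: 21.7
ee_pos: [0.5386, 0.1282, 0.1981]
ee_rot: [-180.0, 0.0, 79.4]
wrist_force: [0.2, -0.1, -0.5]
finger_gap: 0.622
gripper_force: 32.3
```

Run:
```python
from h import *
W,im=cloud('wrist','w5.png'); np.save('w5.npy',W); o=bot.get_obs(); print(o['ee_pos'],o['ee_rot'],o['finger_gap'])
slices(W,.54,.25,.13,[('panel',.053,.060),('walls',.042,.049),('seat',.012,.0165)])
slices(W,.65,.25,.16,[('base',.074,.082)])
for q in('drawer','drawer_seat'):
  for r in bot.trace('wrist',q)[:2]:
    P=W[r['mask']];P=P[np.isfinite(P[:,0])]; print(q,r['conf'],r['centre'],np.round(np.median(P,0),4))
    for lo,hi in((.052,.06),(.042,.049),(.012,.0165)):
        p=P[(P[:,2]>lo)&(P[:,2]<hi)]; print(len(p),cv2.minAreaRect((p[:,:2]*1000).astype(np.float32)) if len(p)>5 else '')
```

```text
[0.53822045 0.12728121 0.19809289] [-1.79986253e+02  1.55144870e-02  7.93733333e+01] 0.626706272712408
panel 3522 mean [517.9 224.3  55.7] rect [566.1 212.3] [132.1 115. ] 81.9
walls 2319 mean [558.1 212.8  45.9] rect [565.4 213. ] [103.7 148.4] 0.5
seat 5083 mean [546.6 246.7  14. ] rect [577.6 216.9] [144.8 111.6] 82.8
base 32287 mean [667.7 193.4  78. ] rect [687.9 190.2] [122.5 142.7] 82.7
drawer 0.94 [302.2, 90.7] [0.5397 0.2285 0.0148]
3536 ((515.5494995117188, 220.70748901367188), (129.7244415283203, 13.48837947845459), 82.73361206054688)
2275 ((539.491943359375, 219.86944580078125), (130.74658203125, 61.53965759277344), 82.5540771484375)
5059 ((543.5305786132812, 224.0947265625), (138.9656982421875, 42.116233825683594), 82.84008026123047)
drawer_seat 0.91 [300.8, 91.7] [0.5397 0.2292 0.0147]
3469 ((515.594482421875, 221.0603485107422), (128.7267303466797, 13.48837947845459), 82.73361206054688)
2166 ((539.4144897460938, 220.18817138671875), (130.000244140625, 61.549964904785156), 82.33374786376953)
5058 ((543.813720703125, 226.34893798828125), (134.42184448242188, 42.116233825683594), 82.84008026123047)
```

View pics/w5.png

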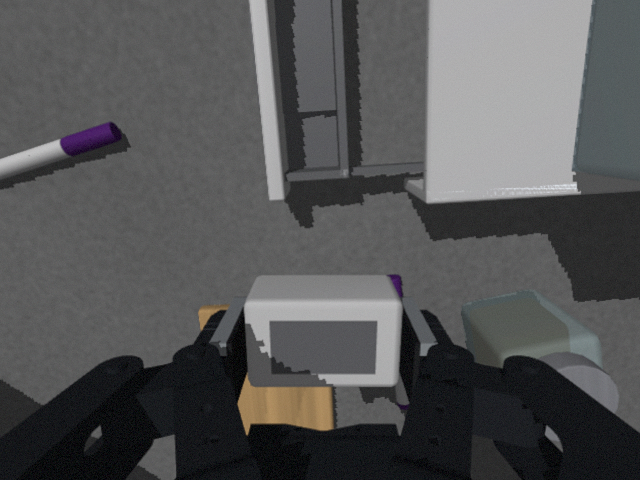

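The wrist view shows the open trough at the top, with its inner near end at (315,170). The plinth's near edge is at (318,112), the panel's near end at (277,190), and the cartridge is held level. I check the seat's middle along the trough.

Run:
```python
from h import *
a=np.radians(-7.25); ux=np.array([np.cos(a),np.sin(a)]); uy=np.array([-ux[1],ux[0]]); c=np.array([.5464,.2477])
def prof(W,n):
    P=W.reshape(-1,3);P=P[np.isfinite(P[:,0])]; q=P[:,:2]-c; X=q@ux*1e3; Y=q@uy*1e3; Z=P[:,2]*1e3
    m=(abs(X)<14)&(Z<60); b=np.arange(-100,104,4)
    print(n,'trough',[(int(y),round(float(np.median(Z[m&(abs(Y-y)<2)])),0)) for y in b if (m&(abs(Y-y)<2)).sum()>3])
    m=(Z>50)&(Z<60)&(X<-19)&(X>-36)&(abs(Y)<120); print('panel y',np.percentile(Y[m],[.3,99.7]),'x',np.percentile(X[m],[1,99]))
    m=(Z>41)&(Z<49)&(abs(X)<40)&(abs(Y)<120); print('wall y',np.percentile(Y[m],[.3,99.7]))
    m=(Z>12.5)&(Z<15.5)&(abs(X)<16)&(abs(Y)<60); print('plinth y',np.percentile(Y[m],[.5,99.5]))
prof(np.load('w5.npy'),'w5'); prof(np.load('scene0.npy'),'scene0')
W,_=cloud('scene','scene5.png'); prof(W,'scene5'); prof(np.load('side0.npy'),'side0')
```

```text
w5 trough [(-100, -0.0), (-96, -0.0), (-92, -0.0), (-88, 0.0), (-84, 46.0), (-80, 46.0), (-76, 26.0), (-72, 8.0), (-68, 8.0), (-64, 8.0), (-60, 8.0), (-56, 8.0), (-52, 8.0), (-48, 8.0), (-44, 8.0), (-40, 8.0), (-36, 8.0), (-32, 13.0), (-28, 14.0), (-24, 14.0), (-20, 14.0), (-16, 14.0), (-12, 14.0), (-8, 14.0), (-4, 14.0), (0, 14.0), (4, 14.0), (8, 14.0), (12, 14.0), (16, 14.0), (20, 14.0), (24, 14.0), (28, 14.0), (32, 9.0), (36, 8.0), (40, 8.0), (44, 8.0), (48, 8.0)]
panel y [-94.80974623  33.57600376] x [-33.84722264 -20.65780472]
wall y [-89.08055829  33.94287812]
plinth y [-32.48956189  30.85687588]
scene0 trough [(-84, 46.0), (-80, 34.0), (-76, 25.0), (-72, 10.0), (-68, 10.0), (-64, 10.0), (-60, 9.0), (-56, 9.0), (-52, 8.0), (-48, 9.0), (-44, 10.0), (-40, 9.0), (-32, 14.0), (-28, 15.0), (-24, 16.0), (-20, 15.0), (-16, 15.0), (-12, 15.0), (-8, 16.0), (-4, 15.0), (0, 15.0), (4, 16.0), (8, 15.0), (12, 16.0), (16, 16.0), (20, 16.0), (24, 14.0), (28, 14.0), (32, 10.0), (36, 9.0), (40, 8.0), (44, 9.0), (48, 10.0), (52, 10.0), (56, 10.0), (72, 47.0), (76, 45.0), (80, 25.0), (84, 1.0), (
[... 426 characters left out ...]
-8, 15.0), (-4, 15.0), (0, 14.0), (4, 14.0), (8, 15.0), (12, 14.0), (16, 14.0), (20, 15.0), (24, 15.0), (28, 14.0), (32, 9.0), (36, 11.0), (40, 9.0), (44, 9.0), (48, 9.0), (52, 8.0), (56, 10.0), (76, 45.0), (80, 24.0), (84, 1.0), (88, 1.0), (92, 1.0), (96, 0.0), (100, 1.0)]
panel y [-94.69880883  92.4856889 ] x [-32.18991733 -19.28454966]
wall y [-94.35617128  92.73314072]
plinth y [-44.09695975  44.34289994]
side0 trough [(-100, 2.0), (-96, 2.0), (-92, 1.0), (-88, 24.0), (-84, 27.0), (-80, 24.0), (-76, 13.0), (4, 16.0), (72, 36.0), (76, 36.0), (80, 28.0)]
panel y [-99.39546573  91.41277115] x [-31.45319623 -19.5348037 ]
wall y [-99.31980269  85.54070259]
plinth y [-12.71954181  30.42152197]
```

move_arm:
  increments:
    - [[0, 0.2, -0.024, 0, 0, 0, 0], [0, 0.2, -0.024, 0, 0, 0, 0], [0, 0.2, -0.023, 0, 0, 0, 0], [0, 0.196, -0.023, 0, 0, 0, 0], [0, 0, 0, 0, 0, 0, -0.148], [0, 0, 0, 0, 0, 0, -0.148], [0, 0, 0, 0, 0, 0, -0.148], [0, 0, 0, 0, 0, 0, -0.148], [0, 0, 0, 0, 0, 0, -0.148], [0, 0, 0, 0, 0, 0, -0.148], [0, 0, 0, 0, 0, 0, -0.148], [0, 0, 0, 0, 0, 0, -0.148], [0, 0, 0, 0, 0, 0, -0.148], [0, 0, 0, 0, 0, 0, -0.148], [0, 0, 0, 0, 0, 0, -0.148], [0, 0, 0, 0, 0, 0, -0.148], [0, 0, 0, 0, 0, 0, -0.148], [0, 0, 0, 0, 0, 0, -0.151], [0, 0, 0, 0, 0, 0, 0], [0, 0, 0, 0, 0, 0, 0]]

```text
t: 23.57
ee_pos: [0.5468, 0.246, 0.1982]
ee_rot: [180.0, 0.0, 172.4]
wrist_force: [0.6, 0.3, 0.1]
finger_gap: 0.624
gripper_force: 32.3
```

Run:
```python
from h import *
W,im=cloud('wrist','w6.png'); o=bot.get_obs(); print(o['ee_pos'],o['ee_rot'],o['finger_gap'])
P=W.reshape(-1,3);P=P[np.isfinite(P[:,0])]
Q=P[(P[:,2]>.195)&(P[:,2]<.24)&(abs(P[:,0]-.546)<.05)&(abs(P[:,1]-.247)<.022)]
print(len(Q),Q.min(0),Q.max(0))
for r in bot.trace('wrist','cartridge')[:2]:
    p=W[r['mask']];p=p[np.isfinite(p[:,0])]; z=np.percentile(p[:,2],[2,50,98]); q=p[abs(p[:,2]-z[1])<.003]; print(r['conf'],r['centre'],z,cv2.minAreaRect((q[:,:2]*1000).astype(np.float32)))
slices(W,.53,.25,.11,[('panel',.053,.060)])
```

```text
[0.54682857 0.24615346 0.19814104] [1.79993297e+02 1.65353162e-02 1.72372520e+02] 0.6255761714174324
14372 [0.52578428 0.225005   0.19650554] [0.56582347 0.26899981 0.22496664]
0.73 [322.2, 330.0] [0.19982224 0.22217907 0.22373375] ((545.9678955078125, 246.15701293945312), (54.30972671508789, 34.82814407348633), 82.07241821289062)
panel 4270 mean [520.4 251.   55.7] rect [568.7 245. ] [197.8 111.3] 82.8
```

move_arm:
  increments:
    - [[0, 0, 0.007, 0.1, 0, 0, -0.013], [0, 0, 0, 0.2, 0, 0, 0], [0, 0, 0, 0.2, 0, 0, 0], [0, 0, 0, 0.2, 0, 0, 0], [0, 0, 0, 0.1, 0, 0, 0], [0, 0, 0, 0.05, 0, 0, 0], [0, 0, 0, 0, 0, 0, 0], [0, 0, 0, 0, 0, 0, 0]]

```text
t: 24.33
ee_pos: [0.5474, 0.2479, 0.071]
ee_rot: [180.0, 0.0, 173.2]
wrist_force: [0.5, 0.2, -0.5]
finger_gap: 0.628
gripper_force: 32.3
```

Run:
```python
from h import *
W,im=cloud('wrist','w7.png'); o=bot.get_obs(); print(o['ee_pos'],o['ee_rot'],o['wrist_force'])
a=np.radians(-7.25); ux=np.array([np.cos(a),np.sin(a)]); uy=np.array([-ux[1],ux[0]]); c=np.array([.5463,.2472])
P=W.reshape(-1,3);P=P[np.isfinite(P[:,0])]; q=P[:,:2]-c; X=q@ux*1e3; Y=q@uy*1e3; Z=P[:,2]*1e3
for n,m in(('panel x',(Z>53)&(Z<59)&(X<-15)&(X>-45)&(abs(Y)<90)),('front wall x',(Z>43)&(Z<49)&(X<-15)&(X>-45)&(abs(Y)<70)),('rear wall x',(Z>43)&(Z<49)&(X>15)&(X<35)&(abs(Y)<70)),('wall y',(Z>43)&(Z<49)&(abs(X)<15)&(abs(Y)>65)&(abs(Y)<100))):
    v=Y if n[-1]=='y' else X; print(n,m.sum(),np.percentile(v[m],[1,50,99]).round(1) if m.sum() else '')
for r in bot.trace('wrist','cartridge')[:2]:
    p=W[r['mask']];p=p[np.isfinite(p[:,0])]; z=np.median(p[:,2]); k=p[abs(p[:,2]-z)<.003]; R=cv2.minAreaRect((k[:,:2]*1000).astype(np.float32)); d=np.array(R[0])/1e3-c; print(r['conf'],z,R,'off',d@ux*1e3,d@uy*1e3)
```

```text
[0.5477153  0.24797585 0.07163083] [1.79961657e+02 9.55274794e-02 1.73197893e+02] [-0.6889905   0.86660914  0.02782497]
panel x 12001 [-32.9 -27.5 -21.2]
front wall x 918 [-34.6 -33.  -32.4]
rear wall x 602 [20.7 23.3 27.6]
wall y 1911 [-81.8 -75.4  81.8]
0.61 0.09496437218390479 ((546.5034790039062, 248.04660034179688), (53.9708251953125, 34.73517608642578), 83.21926879882812) off 0.09501208862611217 0.8655105699967919
0.2 0.041113358447245146 ((540.1998291015625, 247.66537475585938), (185.5758514404297, 56.94676208496094), 82.80199432373047) off -6.110129539593451 -0.3081812176667221
```

View pics/w7.png

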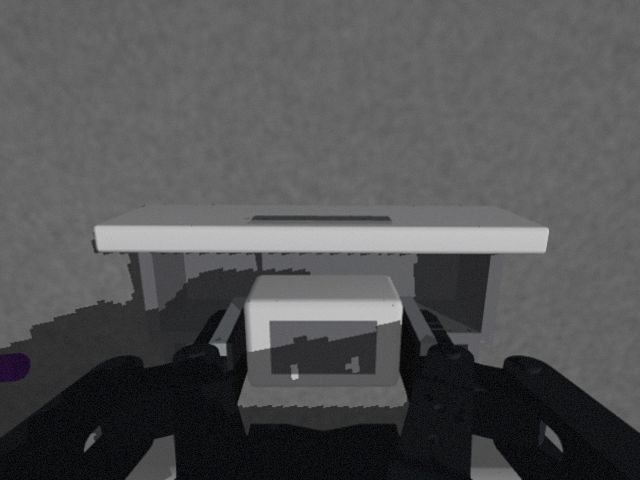

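The cartridge is centred over the trough at (322,325) below the panel at row 238, 0.9 mm off along the trough. I lower it.

move_arm:
  increments:
    - [[0, 0, -0.006, 0.03, 0, 0, 0.009], [0, 0, 0, 0.08, 0, 0, 0], [0, 0, 0, 0.08, 0, 0, 0], [0, 0, 0, 0.06, 0, 0, 0], [0, 0, 0, 0.04, 0, 0, 0], [0, 0, 0, 0.02, 0, 0, 0], [0, 0, 0, 0.02, 0, 0, 0], [0, 0, 0, 0, 0, 0, 0], [0, 0, 0, 0, 0, 0, 0]]

```text
t: 25.18
ee_pos: [0.5471, 0.247, 0.0211]
ee_rot: [180.0, 0.0, 172.8]
wrist_force: [-0.1, 0.0, -1.3]
finger_gap: 0.624
gripper_force: 32.3
```

move_arm:
  increments:
    - [[0, 0, 0, 0.006, 0, 0, 0], [0, 0, 0, 0.006, 0, 0, 0], [0, 0, 0, 0.006, 0, 0, 0], [0, 0, 0, 0, 0, 0, 0], [0, 0, 0, 0, 0, 0, 0]]

```text
t: 25.6
ee_pos: [0.5468, 0.2469, 0.0181]
ee_rot: [-180.0, -0.0, 172.8]
wrist_force: [0.1, 0.5, -0.3]
finger_gap: 0.627
gripper_force: 32.3
```

move_arm:
  increments:
    - [[0, 0, 0, 0.003, 0, 0, 0], [0, 0, 0, 0.003, 0, 0, 0], [0, 0, 0, 0, 0, 0, 0], [0, 0, 0, 0, 0, 0, 0]]

```text
t: 25.93
ee_pos: [0.5472, 0.2469, 0.0178]
ee_rot: [180.0, 0.1, 172.8]
wrist_force: [-0.2, -1.4, 6.1]
finger_gap: 0.625
gripper_force: 32.9
```

Contact at 6 N: it is seated. I release and rise, then look from above.

move_arm:
  increments:
    - [[0, 0, 0, -0.002, 0, 0, 0], [1, 0, 0, 0, 0, 0, 0], [1, 0, 0, 0, 0, 0, 0], [1, 0, 0, 0, 0, 0, 0], [1, 0, 0, 0, 0, 0, 0], [1, 0, 0, 0, 0, 0, 0], [1, 0, 0, 0, 0, 0, 0], [1, 0, 0, -0.05, 0, 0, 0], [1, 0, 0, -0.1, 0, 0, 0], [1, 0, 0, -0.2, 0, 0, 0], [1, 0, 0, -0.2, 0, 0, 0], [1, 0, 0, -0.2, 0, 0, 0], [1, 0, 0, -0.2, 0, 0, 0], [0, 0, 0, -0.1, 0, 0, 0], [0, 0, 0, 0, 0, 0, 0], [0, 0, 0, 0, 0, 0, 0]]

```text
t: 27.27
ee_pos: [0.5471, 0.247, 0.1762]
ee_rot: [179.9, 0.1, 172.8]
wrist_force: [-1.0, -0.5, 0.0]
finger_gap: 0.606
gripper_force: 0.0
```

Run:
```python
from h import *
W,im=cloud('wrist','w8.png'); o=bot.get_obs(); print(o['ee_pos'],o['ee_rot'],o['wrist_force'])
a=np.radians(-7.25); ux=np.array([np.cos(a),np.sin(a)]); uy=np.array([-ux[1],ux[0]]); c=np.array([.5463,.2472])
def f(W):
    P=W.reshape(-1,3);P=P[np.isfinite(P[:,0])]; q=P[:,:2]-c; X=q@ux*1e3; Y=q@uy*1e3; Z=P[:,2]*1e3
    for n,m in(('panel',(Z>53)&(Z<59)&(X<-15)&(X>-45)&(abs(Y)<98)),('cart',(Z>39.5)&(Z<44)&(abs(X)<19)&(abs(Y)<45)),('base',(Z>75)&(Z<81)&(X>20)&(X<150)&(abs(Y)<120))):
        if m.sum()>5: print(n,m.sum(),Z[m].mean().round(1),'X',np.percentile(X[m],[.5,99.5]).round(1),'Y',np.percentile(Y[m],[.5,99.5]).round(1))
f(W); f(np.load('w5.npy'))
for r in bot.trace('wrist','cartridge')[:2]:
    p=W[r['mask']];p=p[np.isfinite(p[:,0])]; z=np.median(p[:,2]); k=p[abs(p[:,2]-z)<.003]; R=cv2.minAreaRect((k[:,:2]*1000).astype(np.float32)); d=np.array(R[0])/1e3-c; print(r['conf'],z,R,'off',d@ux*1e3,d@uy*1e3)
```

```text
[0.54664816 0.24689007 0.17499024] [1.79998124e+02 2.90248627e-03 1.72846406e+02] [ 0.22449864 -0.41324239 -0.18133725]
panel 4948 55.7 X [-32.7 -21. ] Y [-93.6  93.1]
cart 3155 41.9 X [-16.8  16.3] Y [-26.8  25.6]
base 11437 77.9 X [ 77.3 139.4] Y [-57.4  57.9]
panel 3485 55.7 X [-32.5 -20.6] Y [-93.9  33.7]
base 23480 77.9 X [ 77.5 149.6] Y [-98.7  19.8]
0.94 0.04190529499905071 ((545.9896850585938, 246.6566162109375), (53.789974212646484, 33.52387619018555), 83.04756164550781) off -0.2392594838097226 -0.5782008340386177
```

View pics/w8.png

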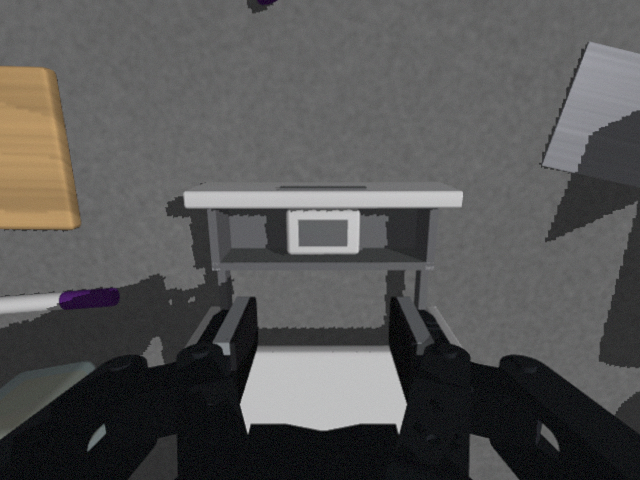

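The cartridge lies flat and centred on the seat at (323,232), with its top at z 41.9 and 0.6 mm off. The drawer is 98 mm open. I go round in front with the fingers shut.

move_arm:
  increments:
    - [[0, 0.15, 0, 0, 0, 0, 0], [0, 0.15, 0, 0, 0, 0, 0], [0, 0.15, 0, 0, 0, 0, 0], [0, 0, 0, 0, 0, 0, 0], [0, 0, 0, 0.14, 0, 0, 0], [0, 0, 0, 0.2, 0, 0, 0], [0, 0, 0, 0.2, 0, 0, 0], [0, 0, 0, 0.2, 0, 0, 0], [0, 0, 0, 0.15, 0, 0, 0], [0, 0, 0, 0.05, 0, 0, 0], [0, 0, 0, 0, 0, 0, 0], [0, 0, 0, 0, 0, 0, 0]]

```text
t: 28.37
ee_pos: [0.4802, 0.2553, 0.0342]
ee_rot: [-180.0, -0.0, 172.8]
wrist_force: [0.1, -0.3, 0.3]
finger_gap: 0.001
gripper_force: 0.0
```

move_arm:
  increments:
    - [[0, -0.05, 0, 0, 0, 0, 0], [0, -0.05, 0, 0, 0, 0, 0], [0, -0.02, 0, 0, 0, 0, 0], [0, -0.015, 0, 0, 0, 0, 0], [0, -0.02, 0, 0, 0, 0, 0], [0, -0.03, 0, 0, 0, 0, 0], [0, -0.033, 0, 0, 0, 0, 0], [0, -0.033, 0, 0, 0, 0, 0], [0, -0.033, 0, 0, 0, 0, 0], [0, -0.033, 0, 0, 0, 0, 0], [0, -0.033, 0, 0, 0, 0, 0], [0, -0.033, 0, 0, 0, 0, 0], [0, -0.033, 0, 0, 0, 0, 0], [0, -0.033, 0, 0, 0, 0, 0], [0, -0.033, 0, 0, 0, 0, 0], [0, -0.033, 0, 0, 0, 0, 0], [0, -0.033, 0, 0, 0, 0, 0], [0, -0.033, 0, 0, 0, 0, 0], [0, 0, 0, 0, 0, 0, 0], [0, 0, 0, 0, 0, 0, 0]]

```text
t: 30.03
ee_pos: [0.5667, 0.2443, 0.0339]
ee_rot: [-180.0, 0.0, 172.8]
wrist_force: [-0.1, -0.2, -0.9]
finger_gap: -0.0
gripper_force: 0.0
```

move_arm:
  increments:
    - [[0, -0.02, 0, 0, 0, 0, 0], [0, -0.02, 0, 0, 0, 0, 0], [0, -0.02, 0, 0, 0, 0, 0], [0, -0.02, 0, 0, 0, 0, 0], [0, -0.02, 0, 0, 0, 0, 0], [0, -0.02, 0, 0, 0, 0, 0], [0, -0.02, 0, 0, 0, 0, 0], [0, -0.02, 0, 0, 0, 0, 0], [0, -0.02, 0, 0, 0, 0, 0], [0, -0.02, 0, 0, 0, 0, 0], [0, 0, 0, 0, 0, 0, 0]]

```text
t: 30.95
ee_pos: [0.5961, 0.2409, 0.0342]
ee_rot: [180.0, -0.0, 172.9]
wrist_force: [-0.8, -0.2, 1.0]
finger_gap: 0.001
gripper_force: 0.0
```

move_arm:
  increments:
    - [[0, -0.01, 0, 0, 0, 0, 0], [0, -0.01, 0, 0, 0, 0, 0], [0, -0.01, 0, 0, 0, 0, 0], [0, 0, 0, 0, 0, 0, 0], [0, 0, 0, 0, 0, 0, 0]]

```text
t: 31.37
ee_pos: [0.601, 0.2402, 0.0341]
ee_rot: [180.0, 0.0, 172.8]
wrist_force: [-0.6, 0.6, 0.5]
finger_gap: 0.003
gripper_force: 0.3
```

```bash
cat > d.py <<'E'
from h import *
a=np.radians(-7.25); ux=np.array([np.cos(a),np.sin(a)]); uy=np.array([-ux[1],ux[0]]); c=np.array([.5463,.2472])
for n in('scene','wrist'):
    W,im=cloud(n,n+'9.png'); P=W.reshape(-1,3);P=P[np.isfinite(P[:,0])]; q=P[:,:2]-c; X=q@ux*1e3; Y=q@uy*1e3; Z=P[:,2]*1e3
    m=(Z>53)&(Z<59)&(X>-45)&(X<77)&(abs(Y)<93)&(abs(Y)>30); h=np.histogram(X[m],np.arange(-45,80,3)); print(n,m.sum(),[(int(e),int(k)) for k,e in zip(*h) if k>2])
E
python3 d.py
```

```text
scene 75 [(63, 6), (66, 50), (69, 19)]
wrist 5590 [(63, 1290), (66, 1747), (69, 1231), (72, 962), (75, 360)]
```

move_arm:
  increments:
    - [[0, -0.008, 0, 0, 0, 0, 0], [0, -0.008, 0, 0, 0, 0, 0], [0, -0.008, 0, 0, 0, 0, 0], [0, 0, 0, 0, 0, 0, 0], [0, 0, 0, 0, 0, 0, 0]]

```text
t: 31.88
ee_pos: [0.6011, 0.2401, 0.034]
ee_rot: [-180.0, -0.3, 172.9]
wrist_force: [-15.3, 1.2, 9.1]
finger_gap: -0.001
gripper_force: 7.6
```

The drawer is hard against its stop: 15 N and no further motion. I back off, rise and check.

move_arm:
  increments:
    - [[0, 0.03, 0, 0, 0, 0, 0], [0, 0.1, 0, 0, 0, 0, 0], [0, 0.2, 0, 0, 0, 0, 0], [0, 0.2, 0, 0, 0, 0, 0], [0, 0, 0, -0.2, 0, 0, 0], [0, 0, 0, -0.2, 0, 0, 0], [0, 0, 0, -0.2, 0, 0, 0], [0, 0, 0, -0.2, 0, 0, 0], [0, 0, 0, -0.2, 0, 0, 0], [0, 0, 0, -0.2, 0, 0, 0], [0, 0, 0, 0, 0, 0, 0], [0, 0, 0, 0, 0, 0, 0]]

```text
t: 32.88
ee_pos: [0.5263, 0.2498, 0.2159]
ee_rot: [179.9, 0.2, 172.8]
wrist_force: [0.2, -0.2, -1.1]
finger_gap: 0.0
gripper_force: 0.0
```

```bash
python3 d.py
python3 - <<'E'
from h import *
for n in('scene','side'):
    W,im=cloud(n,n+'10.png'); slices(W,.62,-.22,.13,[('fintop',.085,.1)])
    for q in('jar','bin','bookend','marker0'):
        for r in bot.trace(n,q)[:3]:
            P=W[r['mask']];P=P[np.isfinite(P[:,0])]; print(n,q,round(r['conf'],2),np.round(np.median(P,0),3))
E
```

```text
scene 74 [(63, 4), (66, 49), (69, 21)]
wrist 1825 [(63, 258), (66, 501), (69, 424), (72, 435), (75, 207)]
fintop 43 mean [ 646.6 -230.1   88.9] rect [ 645.7 -229.9] [26.8 15.8] 1.5
scene jar 0.59 [0.697 0.005 0.095]
scene bin 0.83 [ 0.525 -0.464  0.051]
scene bin 0.16 [0.618 0.267 0.056]
scene bookend 0.65 [0.51  0.512 0.006]
scene marker0 0.83 [0.329 0.223 0.015]
scene marker0 0.58 [ 0.588 -0.004  0.014]
scene marker0 0.46 [ 0.307 -0.293  0.012]
fintop 53 mean [ 646.7 -234.4   88.7] rect [ 647.2 -232.9] [15.4 27.4] 78.3
side jar 0.94 [ 0.67  -0.038  0.069]
side bin 0.96 [ 0.53  -0.47   0.046]
side bookend 0.8 [0.512 0.527 0.045]
side marker0 0.78 [ 0.584 -0.009  0.014]
side marker0 0.66 [ 0.303 -0.301  0.013]
side marker0 0.58 [0.325 0.216 0.013]
```

View pics/scene10.png

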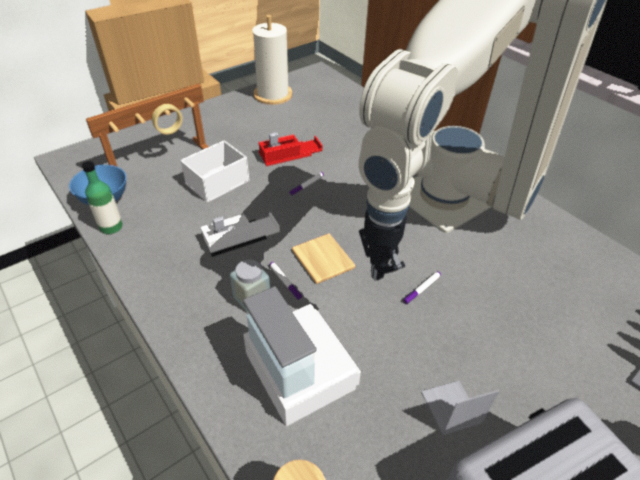

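The drawer is shut flush at (330,365), and the board is clear at (323,257). The fin is home at (217,223), and the bystanders are where they were. I hand in.

```bash
python3 -c "
from workcell import bot
print(bot.hand_in())"
```

```text
the job is handed in; nothing more can be done
None
```

The fresh cartridge is in the water filter and the drawer is pushed fully home against its stop. The dispenser's fin was eased back home, the bystanders stand where they were, and the job was handed in at about 33 s; no verdict came back.

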